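Tip the lens carton onto its back and square it to the stop

ROBOT

A 7-joint arm with a two-finger parallel gripper is mounted at the origin on a cart in front of the work surface, level with it; the furniture and walls round the work are solid. World frame = base frame: x ahead of the robot, y to its left, z up, the work surface at z = 0. Lengths are in m, angles in rad, forces in N, time in s.
With the tool pointing down it reaches from about 0.4 to 0.85 m from the base axis. Payload 10.4 kg.
Tool frame: the origin (TCP) lies at the very end of the fingers, on their centre line; the grasp point (between the pads) lies r.tcp_to_grasp behind it (r.tcp_to_grasp is the distance from the TCP to the grasp point, in m); z points along the fingers, y is the line along which they close (so a half turn about z gives the same grasp; the last joint's range is limited). The gripper opens to 87 mm and grips with 3 to 60 N. Pads are 19 mm wide; open, the fingers measure 117 mm over their backs; the gripper's body (75 mm by 190 mm) begins 51 mm behind the grasp point.
Start: joints at [-1.18, 0.332, -0.065, 1.46, 0.022, 1.35, -0.088], TCP at [0.251, 0.572, 0.223] pointing down, gripper open.
Joint ranges: [-2.6, 2.6], [-0.5, 2.12], [-1.47, 1.34], [0.16, 2.42], [-1.27, 4.41], [0.06, 2.06], [-2.6, 2.6]. Speed limits (rad/s): [2.22, 2.22, 2.79, 2.79, 3.14, 3.14, 3.14].

INTERFACE

Orientations are given as a unit quaternion [x, y, z, w].
In Python, from bench import monitor, cams, ticket, r gives the robot as it stands.
- The arm moves only by the shell command python3 -m crank 'ROWS' [OPENING] [FORCE]. ROWS is a JSON object whose one key "steps" holds a list of rows, each a list of 2 entries, a list of its own where there are three numbers: the shift along the world's x, y, z in units of 25 mm (1.0 is 25 mm), then the turn, a rotation vector about the world's x, y, z in units of 5 degrees (1.0 is 5 degrees). In form: {"steps": [[[x, y, z], [ax, ay, az]], ...]}. A call has 1 to 10 rows; each row shifts and turns the commanded pose from where the row before left it; what a row does not reach is not made up. A row lasts 1/12 s, in which the tool goes at most 41.7 mm and 7.16 degrees, less where a joint would pass 70% of its speed; a pose out of reach is approached as far as the arm can. A call is refused whole if a number of a shift passes 1 or a number of a turn 1, either way. A call with a gripper value outside its range is refused whole. OPENING is the finger opening in mm, from 0 to 87, set as the call begins (- or left out, the last holds). The fingers move at their own pace and stop on an object; FORCE is the grip in N (left out, the last holds). Time passes only in rows, so rows that do not move let the fingers close. It gives the time, the measured TCP pose, the force, the opening and the grip force at its end, in the units of the state.
- monitor.read_state(): the state, without advancing time (a new reading comes with each control period).
- cams.camera(name): name is "side" or "top" or "wrist"; returns a dict with "pixels" (400x640x3 uint8, blue, green, red), "z_map" (400x640 float32, m along the optical axis (not along the pixel's ray), 0 where there is no reading), "vfov" (degrees; the focal length in pixels is half the picture's height over the tangent of half this angle, whatever the lens; pixels are square), "cx", "cy" (the principal point, pixels), "T" (4x4, takes a point from camera to world coordinates). Camera axes: x right, y up, looking along -z (the intrinsics and any distortion apply to the point x, -y, -z); pixel columns grow to the right and rows downward; lengths in m; the calibration is good to about 2 mm. A picture is of the moment at which its call begins.
- ticket.close_job(): hands the job in; it is judged then, once.
The state is a dict: "time": time; "joint_positions": joint angles; "joint_vel": joint speeds; "joint_torque": joint torques, N m; "ee_pos": TCP position; "eef_rot": TCP orientation; "ft_force": force on the tool from outside, world axes, zero at the start; "torque": the same for the moment, N m; "width": finger opening in m; "grip_force": force on a finger pad.
Only numpy, scipy, OpenCV 4.12 (cv2) and the standard library are available. Lean on these libraries where they do the work, as an engineer would, in place of code of your own. Each camera call takes 0.05 s, during which the arm holds its last target. There are 200 camera calls.

TASK

Tip the standing lens carton over toward the steel stop rail by pushing on it, so that it lies on its back with its labelled front facing up. Then push it along the bench until its top end sits square and flush against the face of the rail, and come away from it. Do not lift or carry the carton, and leave the jar, the beaker and the cotton bud tub where they stand.

Things in the scene. Friction and masses are not known exactly. Their poses are not given: they have to be found in the camera images.
- lens_box: White loose carton, 64 mm deep (own x), 98 wide (y), 150 tall (z), 0.15 to 0.31 kg. Origin: centre of its underside. Starts upright; own -x is the labelled front, on the robot side, own +x the back, toward the rail (within 0.2 rad). On its back it is 64 mm high, own x down, origin 32 mm up in its near end. A push over 110 mm up tips it without sliding; past 0.4 rad it falls by itself.
- lens_box_top (a point): Centre of the carton's top end, 150 mm from its origin along own z. Once the carton lies on its back, this end points to the rail.
- stop_rail: Low angle-steel stop rail fixed to the bench: upright face 180 mm long (own y), 30 mm high, with a 32 mm deep screwed foot behind it. Origin: middle of the face at bench level. The face lies at own x = 0; own +x is level and points squarely into it, away from the carton. The carton starts with its middle 215 to 250 mm in front of the face, within 30 mm of the rail's middle sideways.
- pad_jar: Clear jar with a red screw cap, 62 mm diameter, 94 mm tall, loose, beside the work; origin at the centre of its underside. To be left alone.
- cup: Frosted plastic beaker, empty, open at the top, up to 76 mm wide, 85 mm tall, loose, beside the work; origin at the centre of its underside. To be left alone.
- swabs: Clear round tub of cotton buds, 77 mm diameter, 80 mm tall, loose, to the right of the carton; origin at the centre of its underside. To be left alone.
Mind the look-alikes: they are no part of the job. Of the things that look like the lens_box, take the one that is farthest from the robot's base at the start.

How it is judged:
By the outcome, as a careful person would: the job done as asked, in the order asked, and still so for the second after the job is handed in, with the robot touching nothing.
It also fails if it takes over 58 s, if anything falls off the work surface, if the arm or the gripper's body presses on something with over 40 N, if the wrist force passes 120 N, or if a joint passes its speed limit or range.

## Working session

There is one attempt and no reset: what is moved stays moved. The work goes in short steps, Python scripts to look and compute and a shell command to move; the robot and the scene stay as the last step left them, time stands still between calls to the robot, and variables do not carry over. Pictures are saved under pics/ and viewed, at most 10 in all, crops included, and the job is handed in when it is done.

```bash
ls; mkdir -p pics
cat > h.py <<'E'
import numpy as np, cv2
from bench import monitor, cams, ticket, r
def grab(n):
    c=cams.camera(n); np.savez('pics/%s.npz'%n, **{k:np.array(v) for k,v in c.items()}); return c
def cloud(c):
    H,W=c['z_map'].shape; f=H/2/np.tan(np.radians(float(c['vfov']))/2)
    u,v=np.meshgrid(np.arange(W),np.arange(H)); z=c['z_map']
    P=np.stack([(u-c['cx'])/f*z,-(v-c['cy'])/f*z,-z],-1)
    return P@c['T'][:3,:3].T+c['T'][:3,3]
def st():
    s=monitor.read_state(); 
    for k in('time','ee_pos','eef_rot','ft_force','width'): print(k,np.round(s[k],4))
E
python3 - <<'E'
from h import *
st()
for n in('side','top'):
    c=grab(n); cv2.imwrite('pics/%s0.png'%n,c['pixels']); print(n,{k:c[k] for k in c if k not in('pixels','z_map')})
E
```

```text
pics
time 0.0
ee_pos [0.2511 0.5719 0.2218]
eef_rot [ 2.054e-01  9.787e-01 -7.000e-04 -1.000e-04]
ft_force [-0.2643 -0.1215  0.9071]
width 0.0868
side {'vfov': 55.393817490727436, 'cx': 318.03351088853464, 'cy': 202.37198700335787, 'T': array([[ 0.9991336 , -0.00452471, -0.04137115,  0.48463132],
       [-0.03341447,  0.50538138, -0.86224888, -0.92565464],
       [ 0.02480963,  0.86288423,  0.50479233,  0.57171919],
       [ 0.        ,  0.        ,  0.        ,  1.        ]])}
top {'vfov': 54.023861086695035, 'cx': 321.36347659150914, 'cy': 203.04942351002524, 'T': array([[ 0.10148814,  0.76547396, -0.63541308, -0.04179879],
       [-0.9947497 ,  0.08653197, -0.05463741, -0.18031138],
       [ 0.01316004,  0.63762202,  0.77023696,  0.78280409],
       [ 0.        ,  0.        ,  0.        ,  1.        ]])}
```

View pics/side0.png

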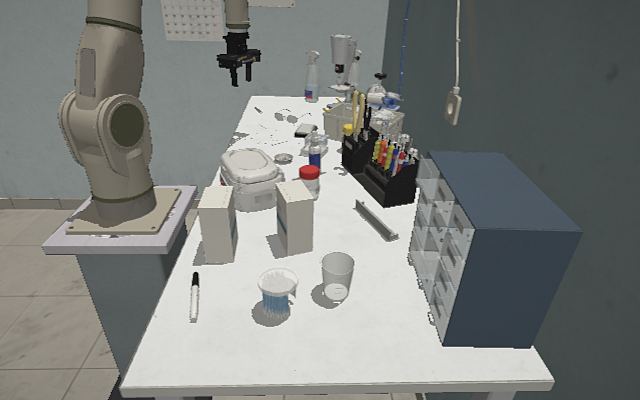

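View pics/top0.png

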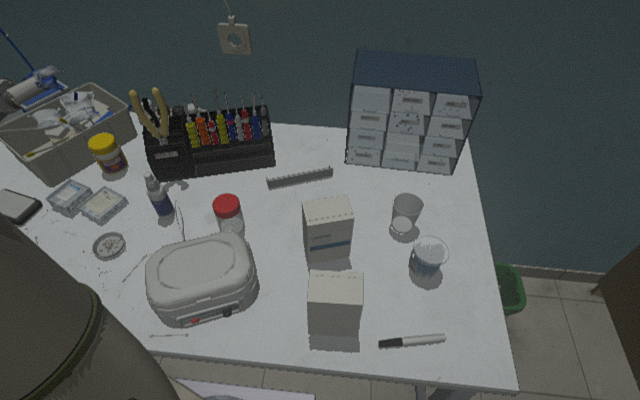

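The side view shows two cartons: the near one at (218,225), and the target, which is farther away, at (295,217). The rail is at (377,220). In the top view the target's top face is at (327,210), the rail at (300,178), the jar at (228,212), the beaker at (406,215), the tub at (428,255), and the look-alike carton at (335,300).

```bash
cat > m.py <<'E'
from h import *
def load(n): return dict(np.load('pics/%s.npz'%n))
def rect(P,name):
    (c,s,a)=cv2.minAreaRect((P[:,:2]*1000).astype(np.float32)); print(name,len(P),np.round(c,1),np.round(s,1),round(a,2),'z',np.round(np.percentile(P[:,2],[2,50,98]),4)); print(np.round(cv2.boxPoints((c,s,a)),1).tolist())
E
python3 - <<'E'
from m import *
for n in('top','side'):
    P=cloud(load(n)); 
    def win(u0,u1,v0,v1,z0,z1):
        Q=P[v0:v1,u0:u1].reshape(-1,3); return Q[(Q[:,2]>z0)&(Q[:,2]<z1)]
    W={'top':dict(box=(295,360,190,265),other=(300,370,262,345),rail=(262,338,160,195),jar=(208,248,190,240),cup=(385,428,190,238),tub=(405,452,232,282)),
       'side':dict(box=(272,318,176,260),other=(195,242,180,265),rail=(350,402,195,245),jar=(296,324,162,200),cup=(318,358,250,305),tub=(255,300,265,322))}[n]
    print(n)
    for k,w in W.items():
        z=dict(box=(.143,.16),other=(.143,.16),rail=(.008,.045),jar=(.02,.11),cup=(.02,.1),tub=(.02,.1))[k]
        rect(win(*w,*z),k)
    Q=win(*W['rail'],.0,.06); print('rail zhist',np.histogram(Q[:,2],12,(0,.06))[0])
    Q=win(*W['box'],.03,.13)
    # front face / side face of box
    print('bench z',np.median(P[300:340,480 if n=='top' else 400,2] if n=='side' else P[330:336,250:290,2]))
E
```

```text
top
box 1256 [ 462.4 -149.6] [67.  98.3] 17.49 z [0.1447 0.1509 0.153 ]
[[415.6000061035156, -112.80000305175781], [445.20001220703125, -206.5], [509.1000061035156, -186.39999389648438], [479.5, -92.5999984741211]]
other 1879 [ 290.3 -180. ] [66.7 98.2] 2.15 z [0.1456 0.1508 0.153 ]
[[255.10000610351562, -132.1999969482422], [258.79998779296875, -230.3000030517578], [325.5, -227.8000030517578], [321.79998779296875, -129.6999969482422]]
rail 496 [715.7 -43.5] [106.1 177.8] 21.39 z [0.0084 0.0209 0.0324]
[[633.7999877929688, 19.899999618530273], [698.7000122070312, -145.60000610351562], [797.5, -106.9000015258789], [732.5999755859375, 58.599998474121094]]
jar 965 [463.9  74.7] [138.9  68.1] 20.06 z [0.0246 0.0902 0.097 ]
[[387.0, 82.80000305175781], [410.29998779296875, 18.899999618530273], [540.7999877929688, 66.5], [517.5, 130.5]]
cup 977 [ 530.7 -346.4] [130.   71.8] 36.28 z [0.0224 0.0615 0.0871]
[[457.1000061035156, -356.0], [499.6000061035156, -413.79998779296875], [604.4000244140625, -336.8999938964844], [561.9000244140625, -279.0]]
tub 1226 [ 435.7 -375.1] [75.1 75.9] 50.05 z [
[... 954 characters left out ...]
 157.2] [211.4  60.9] 85.85 z [0.0246 0.0734 0.0948]
[[472.0, 54.0], [532.7999877929688, 49.599998474121094], [548.0999755859375, 260.3999938964844], [487.29998779296875, 264.79998779296875]]
cup 1267 [ 557.5 -329.3] [72.5 70.1] 58.16 z [0.024  0.0621 0.0857]
[[508.6000061035156, -341.6000061035156], [568.0999755859375, -378.6000061035156], [606.4000244140625, -317.0], [546.7999877929688, -280.0]]
tub 1411 [ 440.  -375.7] [76.8 74.9] 85.26 z [0.0224 0.0817 0.0839]
[[399.5, -410.8999938964844], [474.1000061035156, -417.1000061035156], [480.5, -340.6000061035156], [405.8999938964844, -334.3999938964844]]
rail zhist [859 176  99 100  96 100  52  23  13   4   0   0]
bench z -0.000372096520465548
```

Run:
```python
from m import *
print('tcp_to_grasp',r.tcp_to_grasp)
A=np.vstack([cloud(load(n)).reshape(-1,3) for n in('top','side')])
for y0 in np.arange(-.5,.7,.1):
    row=[]
    for x0 in np.arange(.2,.9,.1):
        m=(A[:,0]>x0)&(A[:,0]<x0+.1)&(A[:,1]>y0)&(A[:,1]<y0+.1)&(A[:,2]<.6); row.append(round(float(np.percentile(A[m,2],99)),2) if m.sum()>5 else -1)
    print(round(y0,1),row)
# rail face: near edge per lateral bin
for n in('top','side'):
    P=cloud(load(n)).reshape(-1,3); a=np.radians(21.4); R=np.array([[np.cos(a),np.sin(a)],[-np.sin(a),np.cos(a)]])
    Q=(P[:,:2]-[.6685,-.063])@R.T
    m=(abs(Q[:,0])<.06)&(abs(Q[:,1])<.1)&(P[:,2]>.025)&(P[:,2]<.036); q=Q[m]
    print(n,'rail ends',np.percentile(q[:,1],[0,1,99,100]).round(4))
    L=[]
    for b in np.arange(-.08,.08,.02):
        s=q[(q[:,1]>b)&(q[:,1]<b+.02)&(abs(q[:,0])<.03),0]; L.append((b+.01,np.median(s) if len(s) else np.nan, len(s)))
    L=np.array(L); print(L.round(4).tolist(), np.polyfit(L[:,0],L[:,1],1))
```

```text
tcp_to_grasp 0.0187
-0.5 [0.01, 0.0, 0.08, 0.0, 0.0, 0.26, 0.26]
-0.4 [0.02, 0.0, 0.09, 0.09, 0.0, 0.26, 0.26]
-0.3 [0.15, 0.15, 0.15, 0.09, 0.0, 0.26, 0.26]
-0.2 [0.15, 0.15, 0.15, 0.15, 0.03, 0.26, 0.26]
-0.1 [0.09, 0.12, 0.15, 0.0, 0.03, 0.0, 0.0]
-0.0 [0.12, 0.12, 0.12, 0.1, 0.03, 0.19, 0.14]
0.1 [0.12, 0.12, 0.09, 0.09, 0.01, 0.2, 0.32]
0.2 [0.0, 0.01, 0.0, 0.15, 0.27, 0.2, 0.08]
0.3 [0.0, 0.01, 0.02, 0.03, 0.27, 0.14, 0.07]
0.4 [0.34, 0.0, 0.04, 0.04, 0.1, 0.14, 0.11]
0.5 [0.5, 0.31, 0.03, 0.13, 0.14, 0.14, 0.12]
0.6 [0.33, 0.33, 0.03, 0.11, 0.13, 0.13, 0.17]
top rail ends [-0.0873 -0.0854  0.0877  0.0899]
[[-0.07, 0.003, 17.0], [-0.05, 0.0022, 19.0], [-0.03, 0.0024, 17.0], [-0.01, 0.0018, 15.0], [0.01, 0.0011, 19.0], [0.03, 0.0013, 20.0], [0.05, 0.0011, 18.0], [0.07, 0.0012, 19.0]] [-0.01324043  0.00176495]
side rail ends [-0.0912 -0.0895  0.0877  0.0889]
[[-0.07, 0.0051, 12.0], [-0.05, 0.0049, 11.0], [-0.03, 0.0047, 12.0], [-0.01, 0.0052, 12.0], [0.01, 0.0042, 14.0], [0.03, 0.0037, 8.0], [0.05, 0.0038, 8.0], [0.07, 0.004, 9.0]] [-0.01019364  0.00444966]
```

```bash
python3 -m crank '{"steps": [[[0.6,-1,0.2],[0,0,-0.9]],[[0.6,-1,0.2],[0,0,-0.9]],[[0.6,-1,0],[0,0,-0.9]],[[0.6,-1,0],[0,0,-0.9]],[[0.6,-1,0],[0,0,-0.9]],[[0.6,-1,0],[0,0,-0.9]],[[0.6,-1,0],[0,0,-0.9]],[[0.6,-1,0],[0,0,-0.9]],[[0.6,-1,0],[0,0,-0.9]],[[0.6,-1,0],[0,0,-0.9]]]}' 50
python3 -m crank '{"steps": [[[0.4,-1,0],[0,0,-0.9]],[[0.4,-1,0],[0,0,-0.9]],[[0.2,-1,0],[0,0,-0.9]],[[0,-1,0],[0,0,-0.9]],[[0,-1,0],[0,0,-0.9]],[[0,-1,0],[0,0,-0.9]],[[0,-1,0],[0,0,-0.9]],[[0,-1,0],[0,0,-0.9]],[[0,-1,0],[0,0,-0.9]],[[0,-1,0],[0,0,-0.9]]]}'
```

```text
time: 0.93
ee_pos: [0.4017, 0.3208, 0.2323]
eef_rot: [0.566, 0.824, -0.0, -0.0]
ft_force: [0.1, 0.1, -0.5]
width: 0.0498
grip_force: 0.0
time: 1.77
ee_pos: [0.4259, 0.071, 0.2324]
eef_rot: [0.838, 0.545, -0.0, -0.0]
ft_force: [0.2, -1.0, -0.3]
width: 0.0498
grip_force: 0.0
```

```bash
python3 -m crank '{"steps": [[[-0.16,-1,0],[0,0,-0.9]],[[-0.16,-1,0],[0,0,-0.9]],[[-0.16,-1,0],[0,0,-0.9]],[[-0.16,-1,0],[0,0,-0.9]],[[-0.16,-1,0],[0,0,-0.9]],[[-0.16,-1,0],[0,0,-0.9]],[[-0.16,-1,0],[0,0,-0.9]],[[-0.16,-1,0],[0,0,-0.9]],[[-0.16,-1,0],[0,0,-0.9]],[[-0.2,-0.9,0],[0,0,-0.7]]]}'
python3 - <<'E'
from m import *
c=grab('side'); cv2.imwrite('pics/side1.png',c['pixels']); st()
E
```

```text
time: 2.6
ee_pos: [0.3847, -0.1767, 0.2325]
eef_rot: [0.982, 0.191, 0.0, -0.0]
ft_force: [0.8, -0.5, -0.7]
width: 0.05
grip_force: 0.0
time 2.65
ee_pos [ 0.3835 -0.1807  0.2326]
eef_rot [9.824e-01 1.869e-01 0.000e+00 4.000e-04]
ft_force [-2.5049 -3.2575  0.102 ]
width 0.0499
```

View pics/side1.png

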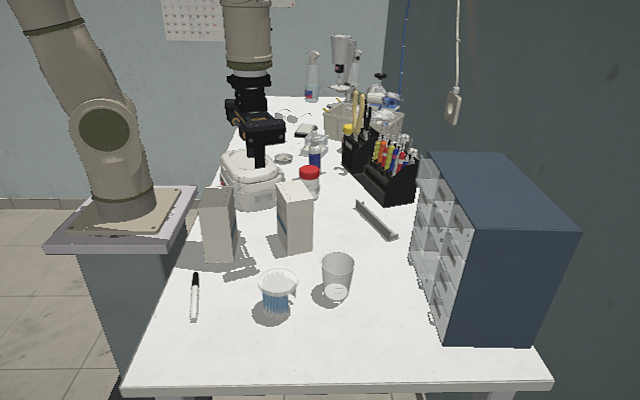

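The gripper is at (258,140), above the gap between the two cartons, so it is clear to come down.

```bash
python3 -m crank '{"steps": [[[0,0.2,-0.8],[0,0,0.1]],[[0,0,-0.8],[0,0,0]],[[0,0,-0.8],[0,0,0]],[[0,0,-0.8],[0,0,0]],[[0,0,-0.8],[0,0,0]],[[0,0,-0.1],[0,0,0]],[[0.4,0.15,0],[0,0,0]],[[0.4,0.15,0],[0,0,0]],[[0.4,0.15,0],[0,0,0]]]}'
python3 -m crank '{"steps": [[[0.2,0.08,0],[0,0,0]],[[0.2,0.08,0],[0,0,0]],[[0.2,0.08,0],[0,0,0]],[[0.2,0.08,0],[0,0,0]]]}'
```

```text
time: 3.4
ee_pos: [0.4159, -0.1587, 0.1308]
eef_rot: [0.98, 0.198, 0.0, -0.0]
ft_force: [-0.6, 1.0, 0.7]
width: 0.0498
grip_force: 0.0
time: 3.73
ee_pos: [0.4355, -0.151, 0.1303]
eef_rot: [0.98, 0.197, 0.0, -0.0]
ft_force: [-0.7, 0.2, 0.4]
width: 0.0499
grip_force: 0.4
```

```bash
python3 -m crank '{"steps": [[[0.2,0.05,0],[0,0,0]],[[0.2,0.05,0],[0,0,0]],[[0.2,0.05,0],[0,0,0]],[[0.2,0.05,0],[0,0,0]]]}'
python3 - <<'E'
from m import *
c=grab('side'); cv2.imwrite('pics/side2.png',c['pixels'][100:330,150:450]); st()
E
```

```text
time: 4.07
ee_pos: [0.4558, -0.1458, 0.1301]
eef_rot: [0.98, 0.198, 0.0, 0.0]
ft_force: [1.9, -1.2, 0.1]
width: 0.0503
grip_force: 0.2
time 4.1167
ee_pos [ 0.4566 -0.1454  0.1301]
eef_rot [9.802e-01 1.980e-01 3.000e-04 2.000e-04]
ft_force [0.6527 1.5118 0.4064]
width 0.0498
```

View pics/side2.png

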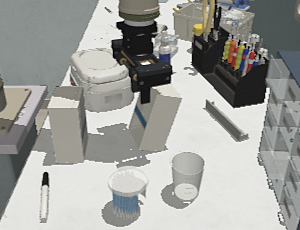

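The crop shows the carton at (155,120) tilting toward the rail with the fingers against its upper front face. I'll keep pushing.

```bash
python3 -m crank '{"steps": [[[0.25,0.08,0],[0,0,0]],[[0.25,0.08,0],[0,0,0]],[[0.25,0.08,0],[0,0,0]],[[0.25,0.08,0],[0,0,0]],[[0,0,0],[0,0,0]],[[0,0,0],[0,0,0]],[[0,0,0],[0,0,0]],[[0,0,0],[0,0,0]],[[0,0,0],[0,0,0]],[[0,0,0],[0,0,0]]]}'
python3 - <<'E'
from m import *
for n in('side','top'):
    c=grab(n)
    if n=='side': cv2.imwrite('pics/side3.png',c['pixels'][100:330,150:450])
st()
E
```

```text
time: 4.95
ee_pos: [0.4802, -0.138, 0.1301]
eef_rot: [0.98, 0.197, 0.0, -0.0]
ft_force: [0.3, -0.0, -0.3]
width: 0.05
grip_force: 0.0
time 5.05
ee_pos [ 0.4802 -0.138   0.1301]
eef_rot [ 9.803e-01  1.975e-01  1.000e-04 -0.000e+00]
ft_force [-0.1709 -0.1778 -0.7655]
width 0.0499
```

View pics/side3.png

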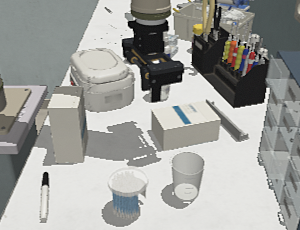

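The carton is now on its back at (185,125) in the crop, label up and just short of the rail. Next I measure where it lies.

Run:
```python
from m import *
a=np.radians(22); R=np.array([[np.cos(a),np.sin(a)],[-np.sin(a),np.cos(a)]])
for n in('top','side'):
    P=cloud(load(n)).reshape(-1,3)
    Q=(P[:,:2]-[.6695,-.063])@R.T
    m=(Q[:,0]>-.26)&(Q[:,0]<.0)&(abs(Q[:,1])<.085)&(P[:,2]>.058)&(P[:,2]<.072)
    rect(np.c_[Q[m],P[m,2]],n+' in rail frame (mm)')
s=monitor.read_state(); print('tcp in rail frame',R@(np.array(s['ee_pos'][:2])-[.6695,-.063]))
```

```text
top in rail frame (mm) 970 [-140.9   -7.7] [ 98.5 104.4] 87.54 z [0.0599 0.0648 0.0675]
[[-195.1999969482422, -54.70000076293945], [-90.9000015258789, -59.20000076293945], [-86.69999694824219, 39.20000076293945], [-191.0, 43.70000076293945]]
side in rail frame (mm) 1359 [-114.2  -10.9] [101.9 150.4] 86.18 z [0.0591 0.0642 0.0662]
[[-192.60000610351562, -56.70000076293945], [-42.5, -66.69999694824219], [-35.70000076293945, 35.0], [-185.8000030517578, 45.0]]
tcp in rail frame [-0.20359734  0.00136161]
```

```bash
python3 -m crank '{"steps": [[[-0.7,-0.6,0],[0,0,0]],[[-0.2,-0.1,-0.6],[0,0,0]],[[0,0,-0.7],[0,0,0]],[[0,0,-0.7],[0,0,0]],[[0,0,-0.7],[0,0,0]],[[0,0,-0.7],[0,0,0]],[[0,0,-0.6],[0,0,0]],[[0,0,-0.2],[0,0,0]],[[0,0,0],[0,0,0]]]}' 55
python3 - <<'E'
from m import *
a=np.radians(22); R=np.array([[np.cos(a),np.sin(a)],[-np.sin(a),np.cos(a)]])
s=monitor.read_state(); print('tcp in rail frame',R@(np.array(s['ee_pos'][:2])-[.6695,-.063])); st()
E
```

```text
time: 5.8
ee_pos: [0.4569, -0.1554, 0.0242]
eef_rot: [0.98, 0.198, -0.001, -0.0]
ft_force: [-1.4, 0.2, 0.3]
width: 0.0551
grip_force: 0.0
tcp in rail frame [-0.2317     -0.00606285]
time 5.8
ee_pos [ 0.4569 -0.1554  0.0242]
eef_rot [ 9.803e-01  1.976e-01 -1.100e-03 -1.000e-04]
ft_force [-1.4098  0.1613  0.3472]
width 0.0551
```

```bash
python3 -m crank '{"steps": [[[0.22,0.09,0],[0,0,-0.1]],[[0.22,0.09,0],[0,0,0]],[[0.22,0.09,0],[0,0,0]],[[0.22,0.09,0],[0,0,0]],[[0.22,0.09,0],[0,0,0]],[[0.22,0.09,0],[0,0,0]],[[0.22,0.09,0],[0,0,0]],[[0.22,0.09,0],[0,0,0]],[[0.22,0.09,0],[0,0,0]],[[0.22,0.09,0],[0,0,0]]]}'
cat > q.py <<'E'
from m import *
a=np.radians(22); R=np.array([[np.cos(a),np.sin(a)],[-np.sin(a),np.cos(a)]])
s=monitor.read_state(); print('tcp in rail frame',R@(np.array(s['ee_pos'][:2])-[.6695,-.063])); st()
for n in('side','top'):
    P=cloud(grab(n)).reshape(-1,3)
    Q=(P[:,:2]-[.6695,-.063])@R.T
    m=(Q[:,0]>-.26)&(Q[:,0]<.025)&(abs(Q[:,1])<.085)&(P[:,2]>.058)&(P[:,2]<.072)
    rect(np.c_[Q[m],P[m,2]],n)
E
python3 q.py
```

```text
time: 6.63
ee_pos: [0.513, -0.1328, 0.025]
eef_rot: [0.981, 0.193, -0.0, -0.0]
ft_force: [-4.7, -2.1, 3.4]
width: 0.0551
grip_force: 2.4
tcp in rail frame [-0.17126112 -0.00610965]
time 6.6333
ee_pos [ 0.513  -0.1328  0.025 ]
eef_rot [ 9.811e-01  1.933e-01 -3.000e-04 -1.000e-04]
ft_force [-4.6901 -2.0737  3.4195]
width 0.0551
side 706 [-95.5  -7. ] [172.2 103.4] 1.14 z [0.0588 0.0642 0.0661]
[[-182.60000610351562, 43.0], [-180.5, -60.400001525878906], [-8.399999618530273, -56.900001525878906], [-10.399999618530273, 46.5]]
top 292 [-97.6   2.5] [181.4  79.9] 5.74 z [0.0598 0.0649 0.0685]
[[-191.8000030517578, 33.20000076293945], [-183.8000030517578, -46.29999923706055], [-3.4000000953674316, -28.200000762939453], [-11.399999618530273, 51.29999923706055]]
```

```bash
python3 -m crank '{"steps": [[[0.075,0.03,0],[0,0,0]],[[0.075,0.03,0],[0,0,0]],[[0.075,0.03,0],[0,0,0]],[[0.075,0.03,0],[0,0,0]]]}'
python3 -m crank '{"steps": [[[0.04,0.015,0],[0,0,0]],[[0.04,0.015,0],[0,0,0]]]}'
```

```text
time: 7.07
ee_pos: [0.5204, -0.1298, 0.025]
eef_rot: [0.981, 0.193, 0.0, -0.0]
ft_force: [-1.7, -0.4, -0.4]
width: 0.055
grip_force: 0.7
time: 7.23
ee_pos: [0.5224, -0.129, 0.025]
eef_rot: [0.981, 0.193, 0.0, -0.0]
ft_force: [-1.0, -0.6, -0.3]
width: 0.0551
grip_force: 0.6
```

```bash
python3 q.py
python3 - <<'E'
from m import *
c=grab('side'); cv2.imwrite('pics/side4.png',cv2.resize(c['pixels'][170:270,280:420],None,fx=5,fy=5,interpolation=cv2.INTER_CUBIC))
E
```

```text
tcp in rail frame [-0.1610895  -0.00610652]
time 7.2333
ee_pos [ 0.5224 -0.129   0.025 ]
eef_rot [ 0.9811  0.1934  0.     -0.    ]
ft_force [-0.99   -0.6329 -0.3304]
width 0.0551
side 688 [-85.2  -6. ] [172.7 101.2] 0.76 z [0.0586 0.0641 0.0662]
[[-172.1999969482422, 43.400001525878906], [-170.89999389648438, -57.70000076293945], [1.899999976158142, -55.400001525878906], [0.5, 45.70000076293945]]
top 280 [-89.9   2.7] [180.3  77.2] 6.88 z [0.0605 0.0647 0.069 ]
[[-184.0, 30.100000381469727], [-174.6999969482422, -46.400001525878906], [4.300000190734863, -24.799999237060547], [-5.0, 51.79999923706055]]
```

View pics/side4.png

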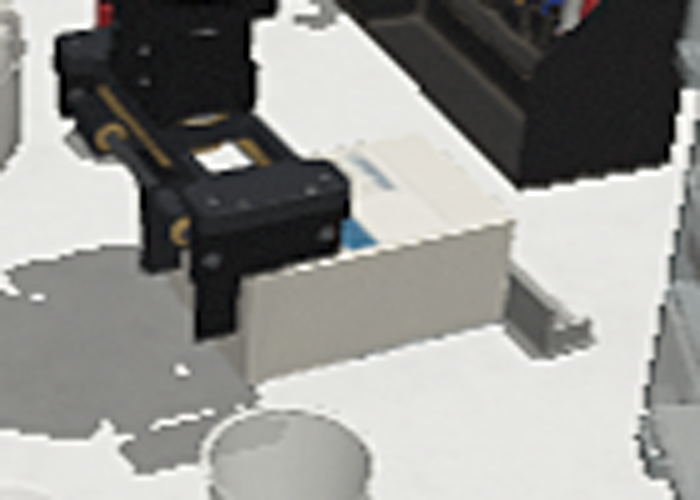

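The carton's top end at (510,270) is about to meet the rail, but the force shows no firm contact yet. I'll creep on until it rises.

```bash
python3 -m crank '{"steps": [[[0.04,0.015,0],[0,0,0]],[[0.04,0.015,0],[0,0,0]]]}' | grep -E 'pos|ft'
python3 -m crank '{"steps": [[[0.02,0.01,0],[0,0,0]],[[0.02,0.01,0],[0,0,0]]]}'| grep -E 'pos|ft'
```

```text
ee_pos: [0.5239, -0.1287, 0.0251]
ft_force: [-4.9, -1.7, 3.4]
ee_pos: [0.5245, -0.1285, 0.0251]
ft_force: [-9.4, -2.2, 6.9]
```

```bash
python3 -m crank '{"steps": [[[0.03,0.01,0],[0,0,0]],[[0.02,0.01,0],[0,0,0]],[[0,0,0],[0,0,0]]]}'| grep -E 'pos|ft|rot'
```

```text
ee_pos: [0.5245, -0.1285, 0.0249]
eef_rot: [0.981, 0.193, -0.002, -0.0]
ft_force: [-12.5, -3.1, 10.4]
```

```bash
python3 -m crank '{"steps": [[[-0.04,-0.015,0],[0,0,0]],[[-0.08,-0.03,0],[0,0,0]],[[-0.2,-0.08,0],[0,0,0]],[[-0.4,-0.16,0],[0,0,0]],[[-0.6,-0.24,0],[0,0,0]],[[-0.4,-0.2,0.4],[0,0,0]],[[0,0,1],[0,0,0]],[[0,0,1],[0,0,0]],[[0,0,1],[0,0,0]],[[0,0,1],[0,0,0]]]}'
python3 -m crank '{"steps": [[[0,0.5,1],[0,0,0]],[[-0.3,1,1],[0,0,0]],[[-0.3,1,1],[0,0,0]],[[-0.3,1,0],[0,0,0]],[[-0.3,1,0],[0,0,0]],[[0,1,0],[0,0,0]],[[0,1,0],[0,0,0]],[[0,1,0],[0,0,0]],[[0,1,0],[0,0,0]],[[0,0,0],[0,0,0]]]}'
python3 q.py
python3 - <<'E'
from m import *
c=load('side');cv2.imwrite('pics/side5.png',cv2.resize(c['pixels'][170:270,280:420],None,fx=5,fy=5,interpolation=cv2.INTER_CUBIC))
c=load('top');cv2.imwrite('pics/top5.png',c['pixels'])
E
```

```text
time: 8.8
ee_pos: [0.4827, -0.1459, 0.1362]
eef_rot: [0.981, 0.193, 0.0, -0.0]
ft_force: [0.3, 0.7, 0.1]
width: 0.055
grip_force: 0.0
time: 9.63
ee_pos: [0.4527, 0.0714, 0.2098]
eef_rot: [0.981, 0.196, 0.0, -0.001]
ft_force: [-0.5, 1.4, -0.5]
width: 0.0549
grip_force: 0.0
tcp in rail frame [-0.1506535   0.20579689]
time 9.6333
ee_pos [0.4527 0.0714 0.2098]
eef_rot [ 9.806e-01  1.962e-01  2.000e-04 -6.000e-04]
ft_force [-0.528   1.4017 -0.5438]
width 0.0549
side 1284 [-72.3  -5.3] [151.2 102.3] 0.0 z [0.0593 0.0642 0.0661]
[[-147.89999389648438, 45.900001525878906], [-147.89999389648438, -56.5], [3.299999952316284, -56.5], [3.299999952316284, 45.900001525878906]]
top 1882 [-75.6  -4.8] [152.4  98.3] 0.17 z [0.0606 0.065  0.0676]
[[-152.0, 44.20000076293945], [-151.6999969482422, -54.20000076293945], [0.699999988079071, -53.70000076293945], [0.4000000059604645, 44.599998474121094]]
```

View pics/side5.png

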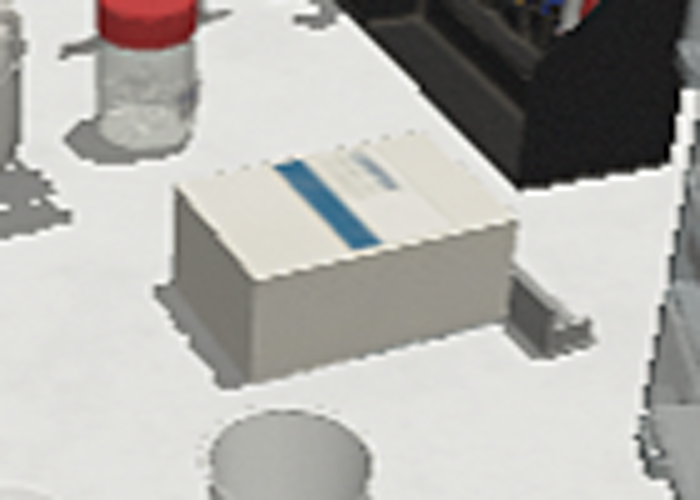

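View pics/top5.png

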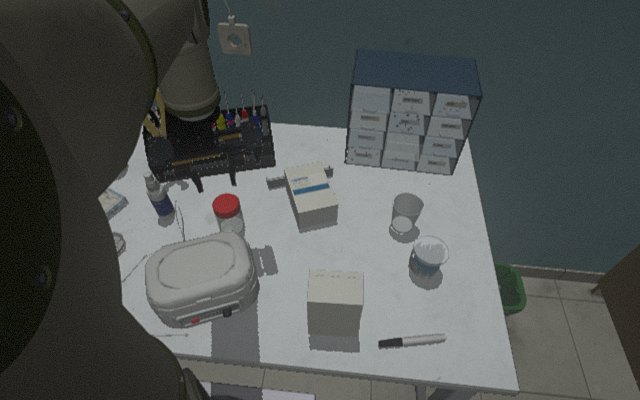

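The carton lies label up with its top end flush along the rail, at (510,250) in the side crop and around (305,172) in the top view. The jar (228,212), beaker (406,215) and tub (428,255) have not moved, and the gripper is clear, so I'm handing in.

```bash
python3 -c "
from bench import ticket; print(ticket.close_job())"
```

```text
the job is handed in; nothing more can be done
None
```

I tipped the lens carton onto its back with the label up, pushed it square and flush against the rail, moved the arm clear, and handed the job in at about 10 s; the jar, beaker and cotton bud tub were left where they stood.

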